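Run the wiring-duct covers down flush

TASK

One of the two wiring ducts on the white mounting panel still has its three short covers only hooked on, each standing up at its other end. Without grasping anything, run a fingertip lightly along the tops in one stroke, from the hooked end of the row to the far end without lifting off on the way, so that all three covers end up flush; then take the hand clear. Leave everything else on the panel and bench where it is.

Things in the scene. Friction and masses are not known exactly. Their poses are not given: they have to be found in the camera images.
- duct: the wiring duct to close: slotted light-grey plastic channel 40 mm wide, 295 mm long, fixed on the white panel; near or far side varies. Origin: centre of its underside, 15 mm above the bench; x across, y along the row from the free end towards the hooked end, z up. Cover tops when flush are level, 60 mm above this origin, 75 mm above the bench. The covers lie centred on x = 0; the hooked end is on the left as seen from the robot
- duct_done: the other duct, same size, parallel to the first on the panel's other long side, 190 mm away centre to centre; its covers are already flush and fixed; leave it. Origin and axes as the first duct's
- cover_first (a joint): angle of the first cover from the hooked end of the row, rad: 0 = flush (a stop), positive = free end up; starts at 0.10 to 0.19 (free end 9 to 18 mm high). Rigid plate 95 x 44 x 3 mm; 2 mm gap to the next. It stays where it is pushed and gives way to 0.25 N m: 3 N at the free end, 10 N at 25 mm from the hooked edge; 50 N would crack it
- cover_first_hooked (a point): on the top face of the first cover, at the middle of its hooked edge (the edge it pivots on); at y = 145.5 mm in the duct's frame
- cover_first_free (a point): on the top face of the first cover, at the middle of its free edge, 95 mm along the cover from the hooked edge towards -y of the duct; rises and falls with the cover
- cover_middle (a joint): angle of the middle cover from the hooked end of the row, rad: 0 = flush (a stop), positive = free end up; starts at 0.10 to 0.19 (free end 9 to 18 mm high). Rigid plate 95 x 44 x 3 mm; 2 mm gap to the next. It stays where it is pushed and gives way to 0.25 N m: 3 N at the free end, 10 N at 25 mm from the hooked edge; 50 N would crack it
- cover_middle_hooked (a point): on the top face of the middle cover, at the middle of its hooked edge (the edge it pivots on); at y = 48.5 mm in the duct's frame
- cover_middle_free (a point): on the top face of the middle cover, at the middle of its free edge, 95 mm along the cover from the hooked edge towards -y of the duct; rises and falls with the cover
- cover_last (a joint): angle of the last cover from the hooked end of the row, rad: 0 = flush (a stop), positive = free end up; starts at 0.10 to 0.19 (free end 9 to 18 mm high). Rigid plate 95 x 44 x 3 mm; 2 mm gap to the next. It stays where it is pushed and gives way to 0.25 N m: 3 N at the free end, 10 N at 25 mm from the hooked edge; 50 N would crack it
- cover_last_hooked (a point): on the top face of the last cover, at the middle of its hooked edge (the edge it pivots on); at y = -48.5 mm in the duct's frame
- cover_last_free (a point): on the top face of the last cover, at the middle of its free edge, 95 mm along the cover from the hooked edge towards -y of the duct; rises and falls with the cover
- panel: white steel mounting panel, 270 x 430 mm, 15 mm high, flat on the bench, carrying the ducts along its two long sides and a fuse block, contactor, overload relay and transformer in between (up to 90 mm above the panel, 35 mm or more from the ducts); fixed; origin under its centre, y along the ducts
- spare_fuse: a bystander: cartridge fuse 22 mm in diameter, 56 mm tall, standing on the panel close beside a duct; origin under its centre
- aux_block: a bystander: small black contact block, 30 x 36 x 40 mm, loose on the panel; origin under its centre
- terminal: a bystander: grey terminal block, 42 x 12 x 44 mm, loose on the panel; origin under its centre
- screwdriver: a bystander: screwdriver 200 mm long on the bench
- tape_roll: a bystander: roll of black tape, 64 mm across, 18 mm high, on the bench; origin under its centre
- multimeter: a bystander: dark hand-held meter, 165 x 78 x 43 mm, on the bench; origin under its centre
- rail_offcut: a bystander: 140 mm length of steel mounting rail, 35 mm wide, 8 mm high, on the bench; origin under its centre

How it is judged (in metres and radians):
On the way, in this order (a step that is already met when the one before it is completed fails the run):
1. a fingertip rests on the hooked half of the first cover (y of the grasp point in the frame of duct between 0.0935 and 0.1655 m and contact force between the fingers and duct above 0.3 N), for 0.04 s.
2. it runs on to the free end of the first cover (y of the grasp point in the frame of duct between 0.0505 and 0.0835 m and contact force between the fingers and duct above 0.3 N), for 0.04 s.
3. a fingertip rests on the hooked half of the middle cover (y of the grasp point in the frame of duct between -0.0035 and 0.0435 m and contact force between the fingers and duct above 0.3 N), for 0.04 s.
4. it runs on to the free end of the middle cover (y of the grasp point in the frame of duct between -0.0465 and -0.0135 m and contact force between the fingers and duct above 0.3 N), for 0.04 s.
5. a fingertip rests on the hooked half of the last cover (y of the grasp point in the frame of duct between -0.1005 and -0.0535 m and contact force between the fingers and duct above 0.3 N), for 0.04 s.
6. it runs on to the free end of the last cover (y of the grasp point in the frame of duct between -0.1685 and -0.1105 m and contact force between the fingers and duct above 0.3 N), for 0.04 s.
At the end, for the whole second after the job is handed in: all three covers are down to within 0.026 rad (free end within 2.5 mm of flush), and every loose thing is within 15 mm of where it was (value of joint each of cover_first, cover_middle, cover_last below 0.026 rad and not (distance of any of spare_fuse, aux_block, terminal, screwdriver, tape_roll, multimeter, rail_offcut from where it was at the start of the episode above 0.015 m)); the robot touches nothing.
It fails at once if the hand lifts more than about 40 mm off the row after the first cover is down and before the last is (value of joint cover_first below 0.03 rad and value of joint cover_last above 0.06 rad and z of the grasp point in the frame of duct above 0.12 m).
It fails at once if the covers or the duct are pressed with more than 50 N (not lightly) (contact force between the fingers and duct above 50 N).
It fails at once if a cover is lifted or pulled up instead of pressed (value of joint any of cover_first, cover_middle, cover_last above 0.28 rad).
It fails at once if a loose thing is moved, lifted or carried by more than 15 mm (distance of any of spare_fuse, aux_block, terminal, screwdriver, tape_roll, multimeter, rail_offcut from where it was at the start of the episode above 0.015 m).
It also fails if it takes over 40 s, if anything falls off the work surface, if the arm or the gripper's body presses on something with over 40 N, if the wrist force passes 120 N, or if a joint passes its speed limit or range.

ROBOT

A 6-joint arm with a two-finger parallel gripper is mounted at the origin on the work surface. World frame = base frame: x ahead of the robot, y to its left, z up, the work surface at z = 0. Lengths are in mm, angles in degrees, forces in N, time in s.
With the tool pointing down it reaches from about 350 to 850 mm from the base axis. Payload 8.1 kg.
Tool frame: the origin (TCP) lies midway between the tips of the shut fingers; the grasp point (between the pads) lies 19 mm behind it (r.grasp_offset is the distance from the TCP to the grasp point, in mm); z points along the fingers, x is the direction in which the jaws open and shut, and the axes are right-handed (so a half turn about z gives the same grasp; the last joint's range is limited). The gripper opens to 85 mm and grips with 20 to 120 N. Pads are 22 mm wide; open, the fingers measure 114 mm over their backs; the gripper's body (76 mm by 85 mm) begins 54 mm behind the grasp point. The pads swing forward as they close: fully open they stand 13 mm farther back than shut.
Start: joints at [-76.513, 7.471, 85.268, -0, 87.261, -4.893], TCP at [189.216, -569.388, 231.292] pointing down, gripper open.
Joint ranges: [-169.43, 169.43], [-51.17, 129.36], [1.28, 143.12], [-76.62, 256.62], [0, 156.53], [-152.29, 152.29]. Speed limits (degrees/s): [136.94, 136.94, 159.86, 180, 180, 180].

INTERFACE

Orientations are given as [roll, pitch, yaw] about the fixed x, y, z axes, in that order (R = Rz(yaw) Ry(pitch) Rx(roll)).
In Python, from bench import r, optics, hand_in gives the robot as it stands.
- The arm moves only by the shell command python3 -m pendant 'ROWS' [FORCE]. ROWS is JSON, a list of rows, each a list of 5 numbers: the opening, from 0 (shut) to 1 (fully open), then the shift along the tool's x, y, z in mm, then the turn about the tool's z in degrees. A call has 1 to 10 rows; each row shifts and turns the commanded pose from where the row before left it, along the tool's axes as they then stand; what a row does not reach is not made up. A row lasts 1/10 s, in which the tool goes at most 50 mm and 8.59 degrees, less where a joint would pass 70% of its speed; a pose out of reach is approached as far as the arm can. A call with a gripper value outside its range is refused whole. The fingers move at their own pace and stop on an object; FORCE is the grip in N (left out, the last holds). Time passes only in rows, so rows that do not move let the fingers close. It gives the time, the measured TCP pose, the force and the opening at its end, in the units of the state.
- r.sense(): the state, without advancing time (a new reading comes with each control period).
- optics.snapshot(name): name is "scene" or "top" or "wrist"; returns (picture, depth): 480x640x3 uint8, blue, green, red; 480x640 float32, mm along the optical axis (not along the pixel's ray), 0 where there is no reading.
- optics.camera_params(name): a dict with "camera_matrix" (3x3 intrinsics, pixels), "eye" and "orientation" of the camera in the world. Camera axes: x right, y down, z forward; pixel columns grow to the right and rows downward; lengths in mm; the calibration is good to about 2 mm. The wrist camera is an equidistant fisheye: a pixel r from the principal point sees the ray r / f radians off the axis. A picture is of the moment at which its call begins: read the wrist's pose just before it. camera_params takes no time and is no camera call; for the wrist camera it gives the pose at the moment of the call.
- hand_in(): hands the job in, once; it reports no verdict.
Trained networks look in the newest picture that a camera, given by its name, has taken for a name from the list of things; names that differ only in an ending like _2 or _b are one class to them, and where a whole thing is asked for, a point or a joint stands for the part that bears it (a point fixed in the world has none). Each returns a list of dicts, best first, with "score" (0 to 1); they miss things now and then, are a little off and sometimes report something else, mostly with a low value. They report only what shows in the picture. A call takes as long as a camera call.
- optics.search_frame(camera, query): "at" ([x, y, z] in mm, in world coordinates, good to about 4 mm: the middle of the surface that is visible of it).
The state is a dict: "time": time; "joint_pos": joint angles; "qd": joint speeds; "joint_efforts": joint torques, N m; "tool_pos": TCP position; "tcp_rot": TCP orientation; "ft_force": force on the tool from outside, world axes, zero at the start; "wrist_torque": the same for the moment, N m; "finger_gap": finger opening in mm.
Only numpy, scipy, OpenCV 4.12 (cv2) and the standard library are available. Lean on these libraries where they do the work, as an engineer would, in place of code of your own. Each camera call takes 0.05 s, during which the arm holds its last target. There are 200 camera calls.

## Working session

There is one attempt and no reset: what is moved stays moved. The work goes in short steps, Python scripts to look and compute and a shell command to move; the robot and the scene stay as the last step left them, time stands still between calls to the robot, and variables do not carry over. Pictures are saved under pics/ and viewed, about 8 in all and at most 12, crops included, and the job is handed in when it is done.

```bash
mkdir -p pics; python3 - <<'E'
from bench import r, optics
import cv2
s=r.sense();print({k:s[k] for k in('time','tool_pos','tcp_rot','ft_force','finger_gap')})
for c in('scene','top'):
    p,d=optics.snapshot(c);cv2.imwrite(f'pics/{c}1.png',p)
    print(c,optics.camera_params(c))
    for q in('duct','duct_done','panel','cover_first_hooked','cover_first_free','cover_middle_hooked','cover_middle_free','cover_last_hooked','cover_last_free','spare_fuse'):
        print(q,[([round(v) for v in h['at']],round(h['score'],2)) for h in optics.search_frame(c,q)[:3]])
E
```

```text
{'time': 0.0, 'tool_pos': array([ 189.08361585, -568.86597896,  230.26539119]), 'tcp_rot': array([-1.79990190e+02,  1.02651538e-01, -7.16211550e+01]), 'ft_force': array([0.39474896, 0.5331169 , 0.25512691]), 'finger_gap': 85.04857537908354}
scene {'camera_matrix': array([[572.23552449,   0.        , 318.38235985],
       [  0.        , 572.23552449, 244.90607425],
       [  0.        ,   0.        ,   1.        ]]), 'eye': array([1040.11501048,  440.74338827,  933.57705368]), 'orientation': array([-141.84771297,   -1.00024417,  131.15501054])}
duct [([644, -30, 74], 0.64), ([455, -24, 79], 0.63)]
duct_done []
panel [([567, 17, 19], 0.9), ([450, 55, 78], 0.18)]
cover_first_hooked [([451, 56, 80], 0.56)]
cover_first_free [([449, 58, 81], 0.56)]
cover_middle_hooked [([449, -39, 82], 0.81)]
cover_middle_free [([450, -43, 83], 0.55)]
cover_last_hooked [([441, -138, 78], 0.72)]
cover_last_free [([445, -140, 83], 0.83), ([569, 154, 50], 0.6)]
spare_fuse [([486, 3, 67], 0.56)]
top {'camera_matrix': array([[578.95820571,   0.        , 314.94916514],
       [  0.        , 578.95820571, 229.14188835],
       [  0.        ,   0.        ,   1.        ]]), 'eye': array([ 286.53173827,  -24.43364792, 1414.43951434]), 'orientation': array([-170.34435967,    1.5825419 ,  -90.75595115])}
duct [([441, -40, 80], 0.6), ([564, 143, 54], 0.48), ([440, -136, 78], 0.16)]
duct_done [([629, -47, 73], 0.74)]
panel [([527, -47, 16], 0.62), ([441, -40, 81], 0.2)]
cover_first_hooked [([445, 53, 85], 0.85)]
cover_first_free [([451, 58, 83], 0.79), ([443, -138, 81], 0.35)]
cover_middle_hooked [([439, -39, 81], 0.67), ([439, -135, 81], 0.43)]
cover_middle_free [([442, -42, 85], 0.89)]
cover_last_hooked [([440, -136, 78], 0.86)]
cover_last_free [([439, -135, 82], 0.69)]
spare_fuse [([442, -40, 85], 0.5)]
```

View pics/top1.png

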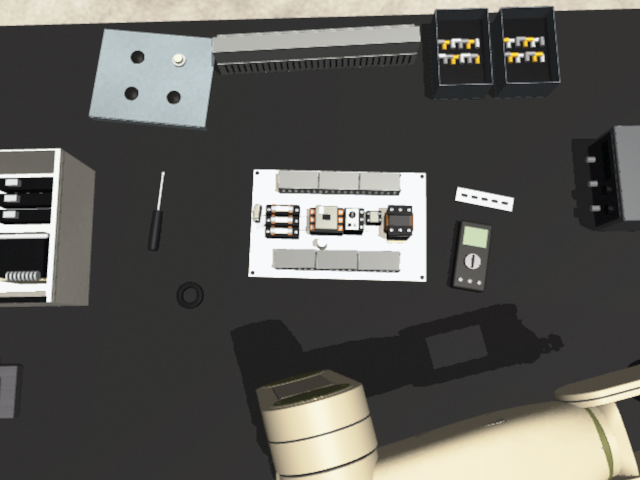

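View pics/scene1.png

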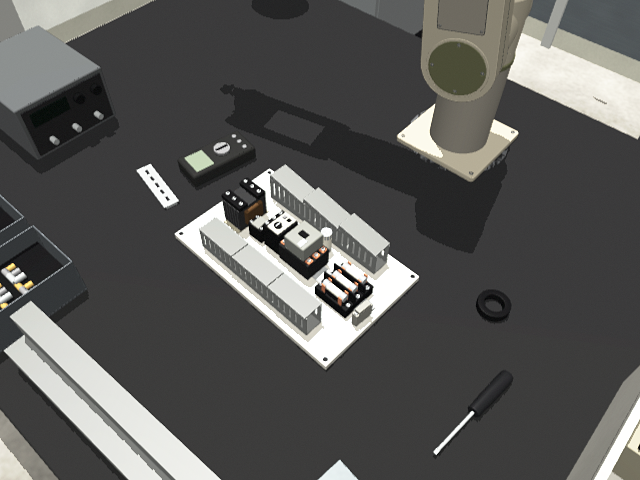

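```bash
cat > h.py <<'E'
import numpy as np, cv2
from scipy.spatial.transform import Rotation as R
from bench import optics, r
def cloud(c):
    p,d=optics.snapshot(c);k=optics.camera_params(c);K=k['camera_matrix']
    v,u=np.mgrid[:480,:640]
    P=np.dstack([(u-K[0,2])/K[0,0]*d,(v-K[1,2])/K[1,1]*d,d])
    W=P@R.from_euler('xyz',k['orientation'],degrees=True).as_matrix().T+k['eye']
    W[d==0]=np.nan
    return p,W
E
python3 - <<'E'
from h import *
for c in('top','scene'):
    p,W=cloud(c);m=(W[...,2]>70)&(W[...,2]<105)&(abs(W[...,0]-447)<40)&(abs(W[...,1]+40)<170)
    n,l,st,ce=cv2.connectedComponentsWithStats(m.astype('uint8'))
    for i in range(1,n):
        if st[i,4]<150: continue
        q=W[l==i];print(c,st[i],cv2.minAreaRect(q[:,:2].astype('float32')),q.mean(0).round(),q[:,2].min(),q[:,2].max())
        y=q[:,1]
        for a in np.arange(y.min(),y.max(),15):
            s=q[(y>=a)&(y<a+15)];print('  ',round(a+7),np.percentile(s[:,0],[2,50,98]).round(),np.percentile(s[:,2],[10,50,90]).round(1))
E
```

```text
top [ 274  249  127   22 2398] ((442.0583190917969, -39.86607360839844), (294.4388732910156, 45.38839340209961), 87.57820129394531) [442. -39.  82.] 70.06549142621384 95.81134541125243
   -181 [415. 436. 456.] [83.5 87.2 91.4]
   -166 [415. 438. 457.] [82.6 85.5 88.9]
   -151 [415. 435. 457.] [81.  84.2 87.9]
   -136 [416. 437. 458.] [77.4 81.8 84.7]
   -121 [417. 437. 461.] [76.  79.3 83.3]
   -106 [417. 438. 461.] [73.3 77.2 80.8]
   -91 [418. 440. 462.] [72.2 76.1 88.5]
   -76 [418. 441. 462.] [84.7 89.  92.4]
   -61 [419. 440. 463.] [82.4 86.1 89.2]
   -46 [420. 442. 463.] [79.8 83.9 88.2]
   -31 [420. 442. 464.] [77.2 81.5 84.6]
   -16 [421. 443. 465.] [75.1 78.4 82.1]
   -1 [423. 444. 465.] [72.6 75.1 79.4]
   14 [422. 444. 465.] [75.4 86.3 90.5]
   29 [423. 445. 467.] [81.8 85.8 89.7]
   44 [424. 446. 467.] [80.  83.5 87.1]
   59 [424. 445. 468.] [77.5 80.9 84.7]
   74 [426. 447. 468.] [76.1 79.9 82.5]
   89 [427. 448. 469.] [73.6 77.5 80.7]
   104 [427. 446. 469.] [72.6 75.8 79. ]
scene [ 270  164  120   93 2806] ((442.3856506347656, -39.60563659667969), (294.0148010253906, 4
[... 207 characters left out ...]
.7 86.7]
   -135 [416. 440. 460.] [77.7 81.6 84.3]
   -120 [418. 441. 460.] [76.3 79.1 82.1]
   -105 [418. 440. 461.] [73.9 77.3 80.2]
   -90 [420. 453. 462.] [73.7 78.6 89.2]
   -75 [420. 444. 463.] [82.5 88.2 90.7]
   -60 [420. 445. 464.] [80.2 85.5 88.1]
   -45 [420. 446. 464.] [79.2 83.2 85.6]
   -30 [422. 446. 465.] [77.3 80.8 83.2]
   -15 [422. 445. 465.] [75.9 78.3 81.1]
   0 [423. 446. 466.] [73.7 76.3 78.6]
   15 [423. 451. 467.] [79.6 86.8 89.6]
   30 [424. 449. 468.] [78.4 85.3 88. ]
   45 [425. 449. 468.] [79.6 83.3 85.8]
   60 [425. 449. 469.] [78.  81.2 83.6]
   75 [426. 449. 470.] [76.6 79.3 81.6]
   90 [426. 449. 470.] [74.2 77.  79.2]
   105 [427. 449. 470.] [72.7 75.4 77.6]
```

Top view: the near duct (cols 273–399, row 260) has the raised covers. Its centre is about (442, -41) and its yaw about -2.5°. The spare fuse stands close beside it at (320,244). The scene view agrees, with stepped covers on the robot-side duct.

```bash
python3 -m pendant '[[0,0,0,0,7],[0,0,0,0,7],[0,0,0,0,6.9],[0,-40,-14,0,0],[0,-40,-14,0,0],[0,-40,-14,0,0],[0,-40,-14,0,0],[0,-40,-14,0,0],[0,-40,-14,0,0],[0,-40,-14,0,0]]' 20
```

```text
time: 2.2
tool_pos: [299.8, -292.5, 231.5]
tcp_rot: [-180.0, -0.0, -92.5]
ft_force: [1.0, 0.2, 0.1]
finger_gap: -0.1
```

```bash
python3 -m pendant '[[0,-40,-14,0,0],[0,-40,-14,0,0],[0,-40,-14,0,0],[0,-40,-14,0,0],[0,-40,-14,0,0],[0,-40,-14,0,0],[0,-40,-14,0,0],[0,-40,-14,0,0],[0,-20,-10,0,0],[0,0,0,0,0]]'
```

```text
time: 3.2
tool_pos: [436.9, 42.8, 231.3]
tcp_rot: [-180.0, 0.0, -92.3]
ft_force: [-0.2, -0.4, 0.3]
finger_gap: 0.1
```

```bash
python3 -m pendant '[[0,-13,-4.5,20,0],[0,-13.4,-4.4,30,0],[0,0,0,30,0],[0,0,0,30,0],[0,0,0,20,0],[0,0,0,0,0],[0,0,0,0,0]]'; python3 - <<'E'
from h import *
p,W=cloud('scene');cv2.imwrite('pics/s2.png',cv2.resize(p[120:300,220:440],(800,655))[:600])
E
```

```text
time: 3.9
tool_pos: [446.2, 65.7, 101.7]
tcp_rot: [180.0, -0.0, -92.6]
ft_force: [0.2, 0.7, -0.5]
finger_gap: -0.0
```

View pics/s2.png

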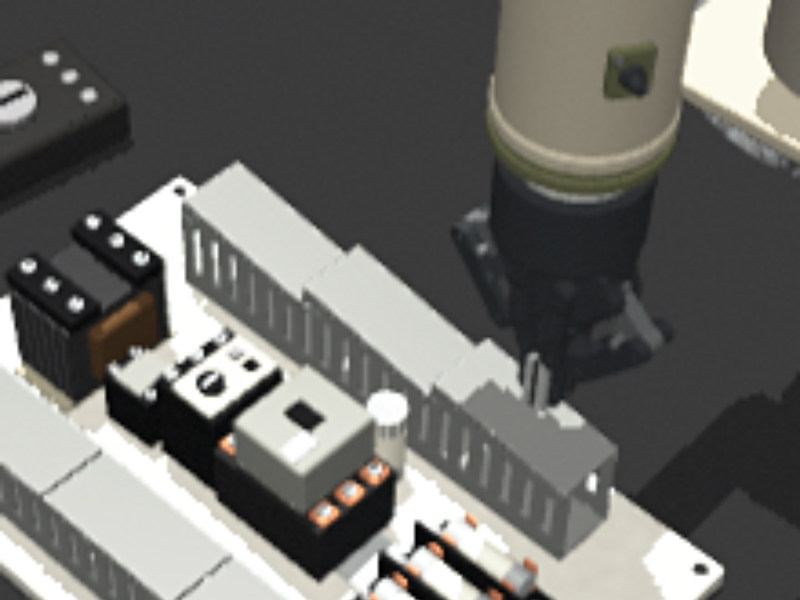

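The shut fingertips (about 535,385) hang over the hooked half of the first cover, centred across it. I'll descend now.

```bash
python3 -m pendant '[[0,0,0,8,0],[0,0,0,7,0],[0,0,0,2,0],[0,0,0,1,0],[0,0,0,1,0],[0,0,0,0,0]]'
```

```text
time: 4.55
tool_pos: [446.4, 66.3, 82.3]
tcp_rot: [-180.0, -0.0, -92.5]
ft_force: [0.2, 0.0, 0.5]
finger_gap: 0.2
```

```bash
python3 -m pendant '[[0,0,0,1,0],[0,0,0,1,0],[0,0,0,1,0],[0,0,0,1,0],[0,0,0,0,0]]'
```

```text
time: 5.05
tool_pos: [446.6, 66.0, 78.8]
tcp_rot: [-180.0, -0.0, -92.5]
ft_force: [-0.8, -1.1, 3.9]
finger_gap: -0.0
```

```bash
python3 -m pendant '[[0,0,0,1,0],[0,0,0,1,0],[0,0,0,0,0]]'
```

```text
time: 5.35
tool_pos: [446.6, 65.8, 76.7]
tcp_rot: [-180.0, -0.1, -92.5]
ft_force: [-1.3, -2.9, 3.5]
finger_gap: 0.0
```

```bash
python3 -m pendant '[[0,0,0,1,0],[0,0,0,0,0]]'
```

```text
time: 5.55
tool_pos: [446.7, 65.9, 75.7]
tcp_rot: [-180.0, -0.0, -92.5]
ft_force: [-0.3, -4.3, 4.0]
finger_gap: 0.0
```

```bash
python3 -m pendant '[[0,3,0,0,0],[0,3,0,0,0],[0,3,0,0,0],[0,3,0,0,0],[0,3,0,0,0],[0,3,0,0,0],[0,3,0,0,0],[0,3,0,0,0],[0,3,0,0,0],[0,3,0,0,0]]'
```

```text
time: 6.55
tool_pos: [444.8, 36.0, 75.2]
tcp_rot: [180.0, -0.0, -92.5]
ft_force: [0.4, 2.1, 2.9]
finger_gap: -0.1
```

```bash
python3 -m pendant '[[0,3,0,0,0],[0,3,0,0.2,0],[0,1,0,0.2,0],[0,0,0,0,0]]'
```

```text
time: 6.95
tool_pos: [444.7, 29.1, 75.0]
tcp_rot: [-180.0, -0.0, -92.5]
ft_force: [-1.1, 1.9, 3.6]
finger_gap: -0.1
```

```bash
python3 -m pendant '[[0,0.5,0,0.3,0],[0,0.5,0,0.3,0],[0,0,0,0,0]]'
```

```text
time: 7.25
tool_pos: [444.8, 29.1, 74.8]
tcp_rot: [-180.0, 0.1, -92.5]
ft_force: [-1.4, 6.1, 8.7]
finger_gap: -0.0
```

```bash
python3 -m pendant '[[0,0.5,0,0.3,0],[0,0.5,0,0.2,0],[0,0,0,0,0]]'
```

```text
time: 7.55
tool_pos: [445.0, 28.5, 74.7]
tcp_rot: [-180.0, 0.1, -92.5]
ft_force: [-2.3, 8.2, 12.1]
finger_gap: -0.5
```

```bash
python3 -m pendant '[[0,1.5,0,-0.3,0],[0,1.5,0,-0.3,0],[0,1.5,0,0,0],[0,1.5,0,-0.3,0],[0,1.5,0,-0.3,0],[0,1.5,0,-0.4,0],[0,1.5,0,-0.4,0],[0,0,0,0,0]]'
```

```text
time: 8.35
tool_pos: [443.7, 16.5, 75.4]
tcp_rot: [179.9, -0.0, -92.5]
ft_force: [-0.7, 0.8, -0.4]
finger_gap: 0.5
```

```bash
python3 -m pendant '[[0,1.5,0,-0.3,0],[0,1.5,0,-0.2,0],[0,1.5,0,0,0],[0,1.5,0,0,0],[0,1.5,0,0,0],[0,0,0,0,0]]'
```

```text
time: 8.95
tool_pos: [443.8, 9.2, 76.3]
tcp_rot: [-180.0, -0.0, -92.5]
ft_force: [-0.4, 0.6, 0.7]
finger_gap: 0.2
```

```bash
python3 -m pendant '[[0,1.5,0,0,0],[0,1.5,0,0,0],[0,1.5,0,0,0],[0,0,0,0,0]]'
```

```text
time: 9.35
tool_pos: [443.6, 4.8, 76.4]
tcp_rot: [-180.0, 0.0, -92.5]
ft_force: [-0.3, -0.7, 1.5]
finger_gap: -0.1
```

```bash
python3 -m pendant '[[0,1.5,0,0,0],[0,1.5,0,0,0],[0,1.5,0,0,0],[0,1.5,0,0,0],[0,0,0,0,0]]'
```

```text
time: 9.85
tool_pos: [443.9, -0.6, 77.0]
tcp_rot: [-179.9, 0.1, -92.5]
ft_force: [-1.7, 5.8, 5.6]
finger_gap: 0.2
```

```bash
python3 -m pendant '[[0,2,0,0,0],[0,2,0,0,0],[0,2,0,0,0],[0,2,0,0,0],[0,0,0,0,0]]'
```

```text
time: 10.35
tool_pos: [444.3, -8.4, 77.6]
tcp_rot: [-179.8, 0.1, -92.5]
ft_force: [0.6, 8.0, 9.3]
finger_gap: -0.1
```

```bash
python3 -m pendant '[[0,2,0,0,0],[0,2,0,0,0],[0,2,0,0,0],[0,2,0,0,0],[0,2,0,0,0],[0,2,0,0.2,0],[0,0,0,0.2,0]]'
```

```text
time: 11.05
tool_pos: [443.4, -21.0, 76.8]
tcp_rot: [-179.9, 0.0, -92.5]
ft_force: [-0.2, 4.0, 6.2]
finger_gap: -0.0
```

```bash
python3 -m pendant '[[0,2.5,0,0.2,0],[0,2.5,0,0.2,0],[0,2.5,0,0.2,0],[0,2.5,0,0.2,0],[0,2.5,0,0,0],[0,2.5,0,0,0],[0,2.5,0,0,0],[0,2.5,0,0,0],[0,0,0,0,0]]'
```

```text
time: 11.95
tool_pos: [441.7, -41.6, 75.2]
tcp_rot: [-180.0, -0.0, -92.5]
ft_force: [0.6, 0.9, 3.5]
finger_gap: -0.2
```

```bash
python3 -m pendant '[[0,3,0,0,0],[0,3,0,0,0],[0,3,0,0,0],[0,3,0,0,0],[0,3,0,0,0],[0,3,0,0.2,0],[0,3,0,0.2,0],[0,2,0,0.2,0],[0,1,0,0.2,0],[0,0,0,0,0]]'
```

```text
time: 12.95
tool_pos: [440.9, -65.0, 74.8]
tcp_rot: [-180.0, 0.0, -92.5]
ft_force: [-0.6, 5.6, 8.1]
finger_gap: 0.1
```

```bash
python3 -m pendant '[[0,1.5,0,0,0],[0,1.5,0,-0.2,0],[0,1.5,0,-0.2,0],[0,1.5,0,-0.2,0],[0,1.5,0,-0.3,0],[0,1.5,0,-0.3,0],[0,1.5,0,-0.3,0],[0,1.5,0,-0.3,0],[0,1.5,0,-0.3,0],[0,1.5,0,0,0]]'
```

```text
time: 13.95
tool_pos: [439.8, -80.2, 76.4]
tcp_rot: [180.0, -0.0, -92.5]
ft_force: [0.2, 0.6, 0.0]
finger_gap: 0.1
```

```bash
python3 -m pendant '[[0,1.5,0,0,0],[0,1.5,0,0,0],[0,1.5,0,0,0],[0,1.5,0,0,0],[0,1.5,0,0,0],[0,0,0,0,0]]'
```

```text
time: 14.55
tool_pos: [439.5, -87.7, 76.4]
tcp_rot: [-180.0, -0.0, -92.5]
ft_force: [-0.9, -0.4, 0.5]
finger_gap: -0.1
```

```bash
python3 -m pendant '[[0,2,0,0,0],[0,2,0,0,0],[0,2,0,0,0],[0,2,0,0,0],[0,0,0,0,0]]'
```

```text
time: 15.05
tool_pos: [439.4, -95.6, 76.7]
tcp_rot: [-180.0, 0.0, -92.5]
ft_force: [0.3, 1.7, 3.2]
finger_gap: 0.2
```

```bash
python3 -m pendant '[[0,2,0,0,0],[0,2,0,0,0],[0,2,0,0,0],[0,2,0,0,0],[0,2,0,0,0],[0,2,0,0,0]]'
```

```text
time: 15.65
tool_pos: [439.7, -106.7, 77.4]
tcp_rot: [-179.9, 0.1, -92.5]
ft_force: [0.5, 8.0, 7.6]
finger_gap: 0.1
```

```bash
python3 -m pendant '[[0,2,0,0,0],[0,2,0,0,0],[0,2,0,0,0],[0,2,0,0.2,0],[0,2.5,0,0.2,0],[0,2.5,0,0.2,0],[0,2.5,0,0.2,0],[0,2.5,0,0.2,0],[0,2.5,0,0.2,0],[0,2.5,0,0,0]]'
```

```text
time: 16.65
tool_pos: [438.1, -130.4, 75.6]
tcp_rot: [-179.9, 0.0, -92.5]
ft_force: [0.8, 3.7, 5.2]
finger_gap: 0.2
```

```bash
python3 -m pendant '[[0,3,0,0,0],[0,3,0,0,0],[0,3,0,0,0],[0,3,0,0,0],[0,3,0,0,0],[0,3,0,0.2,0],[0,3,0,0.2,0],[0,3,0,0.2,0],[0,3,0,0.2,0],[0,0,0,0,0]]'
```

```text
time: 17.65
tool_pos: [436.8, -157.7, 74.9]
tcp_rot: [-180.0, 0.0, -92.5]
ft_force: [0.4, 4.4, 7.4]
finger_gap: -0.0
```

```bash
python3 -m pendant '[[0,2.5,0,0,0],[0,2.5,0,0,0],[0,2.5,0,0,0],[0,2.5,0,0,0],[0,0,0,0.1,0],[0,0,0,0,0]]'
```

```text
time: 18.25
tool_pos: [436.4, -167.7, 74.8]
tcp_rot: [-180.0, -0.0, -92.5]
ft_force: [0.0, 4.7, 7.9]
finger_gap: -0.2
```

```bash
python3 -m pendant '[[0,0,0,-3,0],[0,0,0,-10,0],[0,0,0,-30,0],[0,0,0,-40,0],[0,0,0,-40,0],[0,30,30,-20,0],[0,30,30,0,0],[0,30,30,0,0],[0,30,0,0,0],[0,0,0,0,0]]'; python3 - <<'E'
from h import *
for c in('scene','top'):
    p,W=cloud(c);cv2.imwrite(f'pics/{c}3.png',cv2.resize(p[130:310,160:400],(800,600)))
    for a in np.arange(-180,106,19):
        m=(abs(W[...,1]-a)<6)&(abs(W[...,0]-442-.0436*(a+40))<18)&(W[...,2]>60)&(W[...,2]<110)
        print(c,a,m.sum(),np.nanmedian(W[m][:,2]).round(1))
E
```

```text
time: 19.25
tool_pos: [339.4, -286.3, 217.9]
tcp_rot: [-180.0, -0.1, -92.7]
ft_force: [-0.3, 0.7, 0.4]
finger_gap: -0.3
scene -180 52 74.3
scene -161 70 74.8
scene -142 72 75.1
scene -123 80 75.2
scene -104 74 74.9
scene -85 70 74.6
scene -66 77 74.3
scene -47 79 75.0
scene -28 80 75.3
scene -9 87 74.7
scene 10 71 74.8
scene 29 84 75.0
scene 48 84 74.5
scene 67 86 75.0
scene 86 94 74.9
scene 105 60 74.8
top -180 64 74.6
top -161 76 75.6
top -142 76 74.3
top -123 86 75.6
top -104 83 75.3
top -85 63 74.9
top -66 75 74.6
top -47 80 75.0
top -28 85 75.1
top -9 83 74.9
top 10 65 74.7
top 29 75 74.1
top 48 79 74.5
top 67 80 74.3
top 86 81 75.4
top 105 41 74.3
```

All three covers read flush in both cameras. One look to check the loose things, then I'll hand in.

View pics/scene3.png

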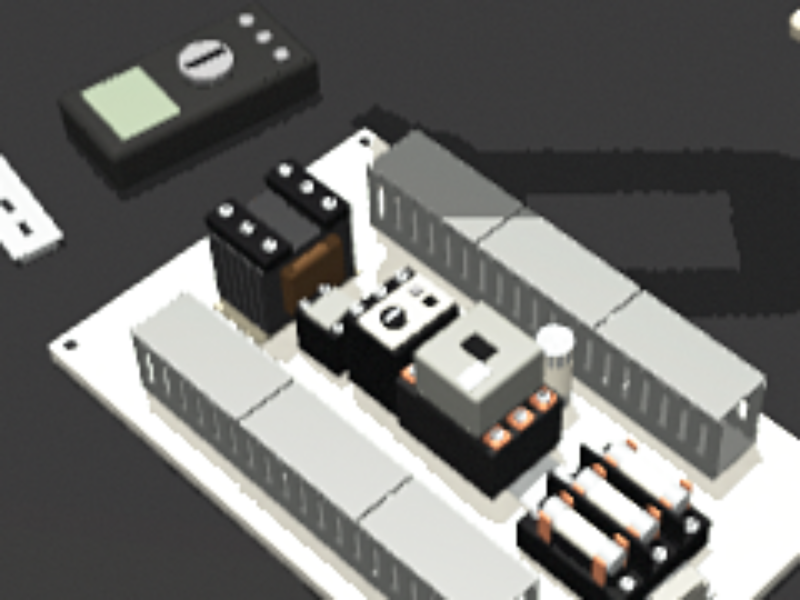

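```bash
python3 -c "
from bench import hand_in
print(hand_in())"
```

```text
the job is handed in; nothing more can be done
None
```

All three covers on the near (robot-side) duct are flush, and the job is handed in. I ran the shut fingertips from the hooked end to the far end in one stroke, then took the hand clear. The arm was finished at about 19 s of the 40 s allowed.

- **Contact force:** I eased the tip up about 1.5 mm before each joint between covers, so it was just out of contact there while staying close above the row. The highest wrist force I read was about 15 N. I read it only at the end of each call, so a short peak in between could have been missed.
- **Covers:** after the stroke, depth from both the scene and top cameras put the tops at 74.1 to 75.6 mm along the whole row. Flush is 75 mm, and I saw no step at the joints.
- **Loose things:** in the last picture, the spare fuse (about 555,355) still stands upright beside the duct, and the multimeter and the other panel parts shown look unmoved. I judged this by eye and did not measure it. The screwdriver and tape roll were outside that picture, and the rail offcut and terminal were only partly in it. The hand stayed above or well away from all of these.
- **Detector:** the network's labels mixed up the two ducts and the covers, so I took the duct's position from the depth pictures instead.

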